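# Clear the gluing jig and close it on the marquetry box

## Robot

A 6-joint arm with a two-finger parallel gripper is mounted at the origin on the work surface. World frame = base frame: x ahead of the robot, y to its left, z up, the work surface at z = 0. Lengths are in mm, angles in rad, forces in N, time in s.
With the tool pointing down it reaches from about 350 to 775 mm from the base axis. Payload 7.3 kg.
Tool frame: the origin (TCP) lies on the mounting face of the last link; the fingertips stand 178 mm ahead of it and the grasp point (between the pads) lies 159 mm ahead of it (bot.tcp_to_tips is the distance from the TCP to the fingertips, in mm); z points along the fingers, y is the direction in which the jaws open and shut (so a half turn about z gives the same grasp; the last joint's range is limited). The gripper opens to 92 mm and grips with 3 to 60 N. Pads are 19 mm wide; open, the fingers measure 130 mm over their backs; the gripper's body (75 mm by 190 mm) begins 47 mm behind the grasp point.
Start: joints at [1.17, 0.342, 1.524, -0, 1.275, -0.146], TCP at [132.305, 508.058, 404.741] pointing down, gripper open.
Joint ranges: [-2.53, 2.53], [-0.77, 2.02], [0.04, 2.7], [-1, 4.14], [0.28, 2.66], [-3.11, 3.11]. Speed limits (rad/s): [2.57, 2.57, 3.14, 3.14, 3.14, 3.14].

## Interface

Orientations are given as [roll, pitch, yaw] about the fixed x, y, z axes, in that order (R = Rz(yaw) Ry(pitch) Rx(roll)).
In Python, from plant import status, capture, calibration, workorder, look_for, bot gives the robot as it stands. The module is installed in compiled form; this text tells all that it offers.
- The arm moves only by the tool send_rows, never from a script. Its argument "motion" is a list of rows, each an object with "dp": the shift along the tool's x, y, z in mm, a list of three; "rotation": the turn, a rotation vector about the tool's x, y, z in degrees, a list of three. A call has 1 to 20 rows; each row shifts and turns the commanded pose from where the row before left it, along the tool's axes as they then stand; what a row does not reach is not made up. A row lasts 1/8 s, in which the tool goes at most 62.5 mm and 10.7 degrees, less where a joint would pass 70% of its speed; a pose out of reach is approached as far as the arm can. A call is refused whole if a number of a shift passes 62.5 or a number of a turn 10.7, either way. A call with a gripper value outside its range is refused whole. "gripper" is the opening, from 0 (shut) to 1 (fully open), set as the call begins (left out, the last holds). The fingers move at their own pace and stop on an object; the grip force is fixed at half the most. Time passes only in rows, so rows that do not move let the fingers close. It gives the time, the measured TCP pose, the force and the opening at its end, in the units of the state.
- status.get_obs(): the state, without advancing time (a new reading comes with each control period).
- capture(name): name is "scene" or "top" or "wrist"; returns (picture, depth): 384x512x3 uint8, blue, green, red; 384x512 float32, mm along the optical axis (not along the pixel's ray), 0 where there is no reading.
- calibration(name): a dict with "intrinsics" (3x3 intrinsics, pixels), "cam_to_world" (4x4, takes a point from camera to world coordinates). Camera axes: x right, y up, looking along -z (the intrinsics and any distortion apply to the point x, -y, -z); pixel columns grow to the right and rows downward; lengths in mm; the calibration is good to about 2 mm. A picture is of the moment at which its call begins: read the wrist's pose just before it. calibration takes no time and is no camera call; for the wrist camera it gives the pose at the moment of the call.
- workorder.close_job(): hands the job in, once; it reports no verdict.
Trained networks look in the newest picture that a camera, given by its name, has taken for a name from the list of things; names that differ only in an ending like _2 or _b are one class to them, and where a whole thing is asked for, a point or a joint stands for the part that bears it (a point fixed in the world has none). Each returns a list of dicts, best first, with "confidence" (0 to 1); they miss things now and then, are a little off and sometimes report something else, mostly with a low value. They report only what shows in the picture. A call takes as long as a camera call. They do not tell look-alikes from the thing itself.
- look_for(thing, camera): "point" ([column, row] as shares, 0 to 1, of the picture: columns of its width, rows of its height, amid what is visible of it).
The state is a dict: "time": time; "joint_positions": joint angles; "dq": joint speeds; "tau": joint torques, N m; "tool_pos": TCP position; "tcp_rot": TCP orientation; "contact_force": force on the tool from outside, world axes, zero at the start; "moment": the same for the moment, N m; "grip_width": finger opening in mm.
Only numpy, scipy, OpenCV 4.12 (cv2) and the standard library are available. Lean on these libraries where they do the work, as an engineer would, in place of code of your own. Each camera call takes 0.05 s, during which the arm holds its last target.

## Task

A sanding block has been left in the gluing jig, between the marquetry box and the fixed fence. Lay the block flat in the wide empty bay of the white tray, then slide the jaw by its red fin so that it pushes the box along the bed until the box sits flat against the fence with the jaw snug behind it; feel for the stop and go gently, because the veneer marks easily. Leave the glue jar, the cutter and the scissors where they are.

Things in the scene. Friction and masses are not known exactly. Their poses are not given: they have to be found in the camera images.
- jig: Fixed plywood bed of the gluing jig, 130 mm (its x) by 410 mm (its y, from -215 to +195 mm), 15 mm thick. Origin on the bench under the bed; the bed's upper face is at z = 15 mm. The jaw slides along the bed's y towards +y, where the fixed fence stands. There are no walls along the long sides.
- fence: Dark wooden fixed fence across the +y end of the bed, 120 mm (x) by 28 mm by 45 mm tall, standing on the bed (its top 60 mm above the bench). Origin at the lower edge of its face, the face that looks to the jig's -y; axes as the jig's.
- fence_face (a point): Centre of the fence's contact face, 22.5 mm above the bed, 165 mm along +y from the jig's origin; axes as the jig's.
- jaw (a joint): Travel of the sliding jaw in m: 0 = fully open (jaw face 290 mm from the fence face), grows as the jaw moves towards the fence; range 0 to 0.24. About 0.19 when the jaw is closed on the box. It stays where it is left and takes about 3 N to slide.
- jaw_face (a point): Centre of the jaw's contact face (dark wood, 100 mm wide in x, 20 mm thick, top 56 mm above the bench), 22.5 mm above the bed; axes as the jig's. The box touches both faces when jaw_face and fence_face are 100 mm apart.
- jaw_fin (a point): Point on the jaw's upright red fin at the height to grip it: 85 mm above the bench, 60 mm behind (-y of) the jaw face. The fin is 18 mm thick along the jig's y, 50 mm wide along its x, its top 100 mm above the bench; beside it is a flat aluminium carriage whose top is 30 mm above the bench.
- box: Closed wooden marquetry box, its top in coloured veneer stripes, 80 mm (its x) by 100 mm (its y, roughly along the bed) by 50 mm tall, about 0.35 kg. Origin at the centre of its underside. It stands on the bed between the jaw and the sanding block, a little askew.
- block: Cork sanding block with a yellow abrasive sole, 50 mm (its x) by 90 mm (its y, roughly along the bed) by 40 mm tall, about 0.12 kg. Origin at the centre of its underside. It starts on the bed between the box and the fence, sole down.
- tray: White tool tray, does not move, 200 mm (x) by 180 mm (y), walls 26 mm tall and 4 mm thick, floor 4 mm thick. Origin under its centre. A partition at y = +42 mm splits off a narrow bay with pens (+y side); the wide bay (-y side) is empty.
- tray_bay (a point): Centre of the floor of the tray's wide empty bay, 4 mm above the bench; the bay measures 192 mm (x) by 126 mm (y) inside; axes as the tray's.
- jar: Glue jar with a green cap, 60 mm across, 75 mm tall; origin at the centre of its underside. Bystander.
- cutter: Yellow utility cutter, blade drawn in, 150 by 30 by 18 mm, lying along its x; origin at the centre of its underside. Bystander.
- scissors: Scissors with red handles, about 180 mm long, lying flat along their x; origin on the bench near the pivot. Bystander.
Mind the look-alikes: they are no part of the job. Of the things that look like the block, the largest one is meant.

How it is judged:
By the outcome, as a careful person would: the job done as asked, in the order asked, and still so for the second after the job is handed in, with the robot touching nothing.
It also fails if it takes over 51 s, if anything falls off the work surface, if the arm or the gripper's body presses on something with over 40 N, if the wrist force passes 120 N, or if a joint passes its speed limit or range.

## Working session

There is one attempt and no reset: what is moved stays moved. The work goes in short steps, Python scripts to look and compute and a tool call to move; the robot and the scene stay as the last step left them, time stands still between calls to the robot, and variables do not carry over. Pictures are saved under pics/ and viewed, and the job is handed in when it is done.

Besides the shell and the picture viewer there is one more tool, called after "Emit:" in YAML: its name, and indented under it one key for each argument. send_rows: Moves the arm, as the interface text tells. Its arguments: {"type":"object","properties":{"motion":{"type":"array","items":{"type":"object","properties":{"dp":{"type":"array","items":{"type":"number"}},"rotation":{"type":"array","items":{"type":"number"}}}}},"gripper":{"type":"number"}},"required":["motion"]}

```bash
mkdir -p pics; cat > h.py <<'E'
import numpy as np,cv2
from plant import status,capture,calibration,workorder,look_for,bot
def cloud(cam,d):
    c=calibration(cam);K=np.array(c["intrinsics"]);T=np.array(c["cam_to_world"])
    v,u=np.mgrid[:d.shape[0],:d.shape[1]]
    x=(u-K[0,2])/K[0,0]*d;y=(v-K[1,2])/K[1,1]*d
    P=np.stack([x,-y,-d],-1)@T[:3,:3].T+T[:3,3]
    P[d<=0]=np.nan
    return P
E
python3 - <<'E'
from h import *
o=status.get_obs();print(o)
for n in("scene","top"):
    p,d=capture(n);cv2.imwrite(f"pics/{n}0.png",p);np.save(n+"0.npy",d);P=cloud(n,d);np.save(n+"P.npy",P)
    print(n,calibration(n))
    for t in["block","box","jaw_fin","jaw_face","fence","tray","jar","cutter","scissors"]:
        for r in look_for(t,n)[:4]:
            c=int(r["point"][0]*512);w=int(r["point"][1]*384)
            print(t,n,round(r["confidence"],2),c,w,np.round(P[min(w,383),min(c,511)]))
print(status.get_obs()["time"])
E
```

```text
{'time': 0.0, 'joint_positions': array([ 1.17001368e+00,  3.42731222e-01,  1.52503392e+00, -2.34249602e-05,
        1.27539412e+00, -1.46024174e-01]), 'dq': array([-0.00193151,  0.00067233,  0.00055029, -0.00011759, -0.0005113 ,
        0.0001402 ]), 'tau': array([ 1.46714825e-03, -4.31227648e+01, -2.44226611e+01,  7.17929564e-02,
        5.58107521e-02, -1.08032889e-04]), 'tool_pos': array([132.24528907, 507.92782038, 404.03443626]), 'tcp_rot': array([-3.14003946e+00, -2.05789702e-04,  2.88684086e+00]), 'contact_force': array([ 1.05793452, -0.27233485,  0.99249201]), 'moment': array([-0.01564575, -0.00762439,  0.01452049]), 'grip_width': 91.95548151608786}
scene {'intrinsics': array([[405.62004706,   0.        , 256.92664333],
       [  0.        , 405.62004706, 189.18216029],
       [  0.        ,   0.        ,   1.        ]]), 'cam_to_world': array([[ 8.33615608e-01, -4.52695829e-01,  3.16467226e-01,
         8.27548312e+02],
       [ 5.52252080e-01,  6.93617196e-01, -4.62507109e-01,
        -4.66196625e+02],
       [-1.01320706e-02,  5.60322829e-01,  8.28212333e-01,
         9.18
[... 1176 characters left out ...]
e+00,  0.00000000e+00,  0.00000000e+00,
         1.00000000e+00]])}
block top 0.66 197 159 [647. 177.  30.]
block top 0.55 222 203 [499.  98.  54.]
block top 0.55 302 218 [ 450. -143.   30.]
block top 0.5 175 265 [320. 243.  28.]
box top 0.64 265 214 [459. -30.  68.]
jaw_fin top 0.59 302 216 [ 456. -143.   30.]
jaw_face top 0.79 302 215 [ 459. -144.   29.]
fence top 0.75 195 205 [494. 179.  58.]
fence top 0.68 303 216 [ 456. -146.   32.]
tray top 0.81 125 205 [511. 406.   5.]
jar top 0.63 378 201 [ 487. -365.   76.]
cutter top 0.66 330 136 [ 715. -248.   18.]
scissors top 0.83 225 134 [736.  90.   7.]
scissors top 0.7 256 230 [419.  -2.  16.]
scissors top 0.32 375 201 [ 488. -356.   77.]
1.0
```

View images.

```bash
python3 - <<'E'
import cv2
for n in("scene","top"):
    p=cv2.imread(f"pics/{n}0.png")
    cv2.imwrite(f"pics/{n}0b.png",cv2.resize(p,(800,600),interpolation=cv2.INTER_CUBIC))
E
```

```text
(no output)
```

View pics/scene0b.png

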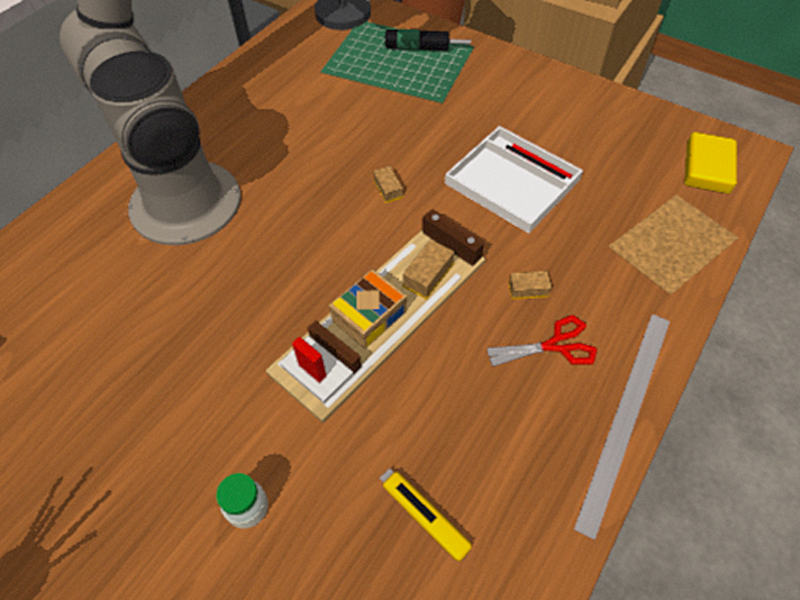

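View pics/top0b.png

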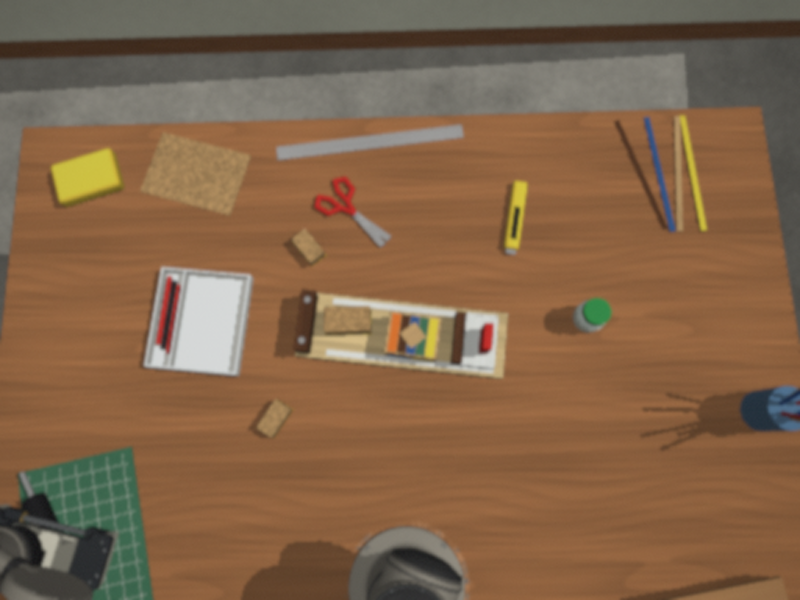

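```bash
python3 - <<'E'
from h import *
p=cv2.imread("pics/scene0.png")
cv2.imwrite("pics/crop1.png",cv2.resize(p[90:270,160:400],(800,600),interpolation=cv2.INTER_CUBIC))
def rect(P,m,name):
    q=P[m][:,:2].astype(np.float32)
    (c,s,a)=cv2.minAreaRect(q);print(name,len(q),np.round(c,1),np.round(s,1),round(a,1),"z",np.round(np.nanmedian(P[m][:,2]),1))
for n in("scene","top"):
    P=np.load(n+"P.npy");x,y,z=P[...,0],P[...,1],P[...,2]
    def comps(lo,hi,xr,yr,mn=25):
        m=((z>lo)&(z<hi)&(x>xr[0])&(x<xr[1])&(y>yr[0])&(y<yr[1])).astype(np.uint8)
        k,l=cv2.connectedComponents(m,connectivity=4)
        for i in range(1,k):
            if (l==i).sum()>mn: rect(P,l==i,f"{n} {lo}-{hi}")
    comps(50,58,(380,600),(-250,230))
    comps(58.5,63,(380,600),(120,230))
    comps(62,75,(380,600),(-120,70))
    comps(80,115,(380,600),(-250,-100),8)
    comps(11,21,(380,600),(-250,230))
    comps(20,32,(380,640),(280,540))
    comps(1.5,8,(380,640),(280,540))
E
```

```text
scene 50-58 61 [483.4 168.4] [ 6.  96.7] 83.5 z 54.0
scene 50-58 506 [496.7  97.9] [50.3 91.5] 0.1 z 54.4
scene 50-58 30 [500.7 -19.7] [51.9  2.9] 79.8 z 54.0
scene 50-58 301 [ 454.5 -116.2] [ 20.7 100.4] 82.3 z 55.3
scene 58.5-63 231 [495.6 178.2] [ 28.4 118.1] 82.4 z 60.4
scene 62-75 1014 [458.8 -27.8] [100.7  81.4] 80.5 z 65.1
scene 80-115 202 [ 448.8 -166.3] [18.7 48.9] 81.4 z 98.5
scene 11-21 2644 [469.6  -8.9] [409.5 131.6] 82.3 z 14.9
scene 20-32 587 [508.  394.8] [188.3 202.2] 83.2 z 24.6
scene 1.5-8 50 [439.5 482.1] [38.1 24.4] 7.9 z 4.0
scene 1.5-8 1431 [501.1 382. ] [113.5 186.8] 82.9 z 4.0
top 50-58 440 [496.1 100.2] [88.1 49.9] 88.8 z 54.1
top 50-58 192 [ 453.7 -114.4] [20.  98.7] 81.9 z 54.6
top 58.5-63 43 [517.9 176.8] [37.9 20.1] 54.5 z 60.1
top 58.5-63 90 [464.  186.8] [25.  54.5] 87.2 z 60.3
top 62-75 770 [458.6 -26. ] [99.6 79.7] 80.0 z 65.0
top 80-115 121 [ 447.7 -164.1] [18.3 50.4] 82.2 z 98.7
top 11-21 2452 [469.2  -6.8] [408.8 130.5] 82.1 z 14.7
top 20-32 374 [507.7 395.8] [181.8 200. ] 83.1 z 24.6
top 20-32 92 [596.7 345.3] [127.9  47.3] 60.5 z 24.6
top 1.5-8 1583 [506.9 376.6] [121.7 191.2] 83.4 z 3.8
top 1.5-8 67 [438.1 473.6] [35.4 30.4] 84.1 z 4.4
```

View pics/crop1.png

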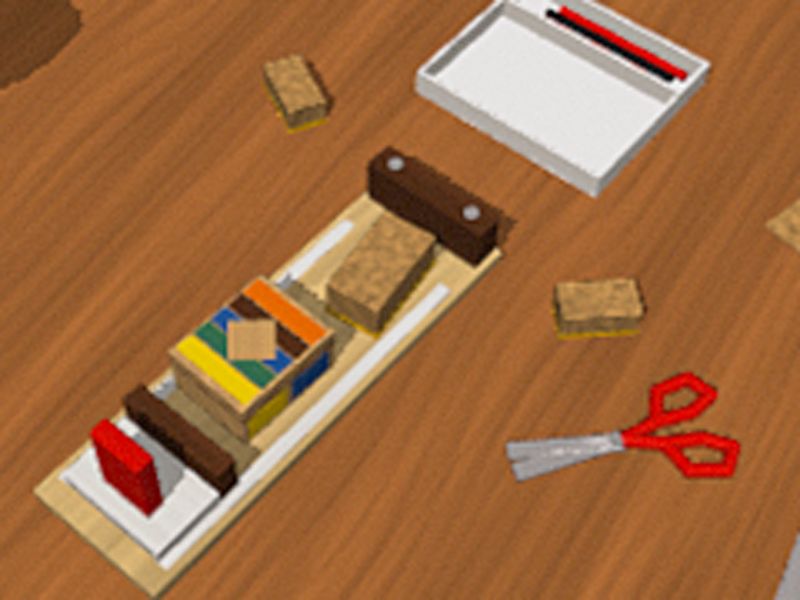

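Emit:
send_rows:
  motion:
    - {"dp": [0, 0, 0], "rotation": [0, 0, 9.5]}
    - {"dp": [0, 0, 0], "rotation": [0, 0, 9.5]}
    - {"dp": [0, 0, 0], "rotation": [0, 0, 9.5]}
    - {"dp": [0, 0, 0], "rotation": [0, 0, 9.5]}
    - {"dp": [0, 0, 0], "rotation": [0, 0, 9.5]}
    - {"dp": [0, 0, 0], "rotation": [0, 0, 9.5]}
    - {"dp": [0, 0, 0], "rotation": [0, 0, 9.5]}
    - {"dp": [0, 0, 0], "rotation": [0, 0, 9.4]}
    - {"dp": [-33.8, 30.6, 0], "rotation": [0, 0, 0]}
    - {"dp": [-33.8, 30.6, 0], "rotation": [0, 0, 0]}
    - {"dp": [-33.8, 30.6, 0], "rotation": [0, 0, 0]}
    - {"dp": [-33.8, 30.6, 0], "rotation": [0, 0, 0]}
    - {"dp": [-33.8, 30.6, 0], "rotation": [0, 0, 0]}
    - {"dp": [-33.8, 30.6, 0], "rotation": [0, 0, 0]}
    - {"dp": [-33.8, 30.6, 0], "rotation": [0, 0, 0]}
    - {"dp": [-33.8, 30.6, 0], "rotation": [0, 0, 0]}
    - {"dp": [-33.8, 30.6, 0], "rotation": [0, 0, 0]}
    - {"dp": [-33.8, 30.6, 0], "rotation": [0, 0, 0]}
    - {"dp": [-33.8, 30.6, 0], "rotation": [0, 0, 0]}
    - {"dp": [-33.8, 30.6, 0], "rotation": [0, 0, 0]}
  gripper: 1

```text
time: 3.5
tool_pos: [496.8, 98.0, 404.8]
tcp_rot: [3.141, -0.0, 1.562]
contact_force: [0.4, 0.8, -0.2]
grip_width: 91.8
```

```bash
cat >> h.py <<'E'
def st():
    o=status.get_obs();print("t",round(o["time"],2),"pos",np.round(o["tool_pos"],1),"rpy",np.round(np.degrees(o["tcp_rot"]),2),"F",np.round(o["contact_force"],1),"w",round(o["grip_width"],1));return o
E
python3 - <<'E'
from h import *
st()
p,d=capture("wrist");P=cloud("wrist",d);np.save("wP.npy",P);cv2.imwrite("pics/w1.png",p)
z=P[...,2]
m=((z>50)&(z<58)).astype(np.uint8);k,l=cv2.connectedComponents(m,connectivity=4)
for i in range(1,k):
    if (l==i).sum()>100: print(cv2.minAreaRect(P[l==i][:,:2].astype(np.float32)),(l==i).sum(),np.argwhere(l==i).mean(0))
E
```

```text
t 3.5 pos [496.8  98.  404.8] rpy [ 1.7998e+02 -1.0000e-02  8.9490e+01] F [ 0.4  0.8 -0.2] w 91.8
((500.9964599609375, 94.481201171875), (89.40707397460938, 50.033145904541016), 89.66341400146484) 4486 [168.25367811 255.36491306]
((471.98211669921875, 17.291603088378906), (1.9469633102416992, 80.04658508300781), 80.12622833251953) 243 [242.72839506 227.95061728]
```

View pics/w1.png

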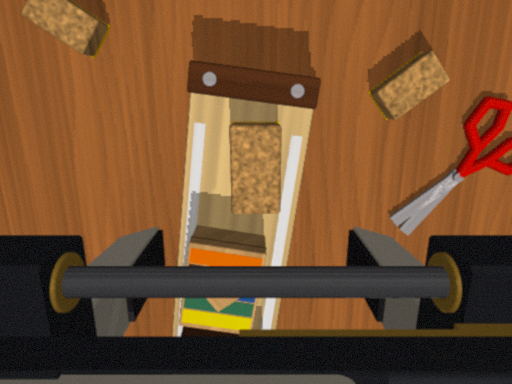

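```bash

python3 - <<'E'
from h import *
st();T=np.array(calibration("wrist")["cam_to_world"]);print(np.round(T,3))
p,d=capture("wrist");P=cloud("wrist",d);st()
z=P[...,2]
for lo,hi in((50,58),(58.5,63),(11,18)):
  m=((z>lo)&(z<hi)).astype(np.uint8);k,l=cv2.connectedComponents(m,connectivity=4)
  for i in range(1,k):
    if (l==i).sum()>400: print(lo,cv2.minAreaRect(P[l==i][:,:2].astype(np.float32)),(l==i).sum(),np.median(z[l==i]))
E
```

```text
t 3.55 pos [499.8  94.6 404.7] rpy [1.7982e+02 1.3000e-01 8.9350e+01] F [ 2.8 -3.5  0.2] w 91.7
[[ 1.00000e+00  1.20000e-02 -0.00000e+00  5.00756e+02]
 [-1.10000e-02  9.62000e-01  2.73000e-01  1.65804e+02]
 [ 3.00000e-03 -2.73000e-01  9.62000e-01  3.85455e+02]
 [ 0.00000e+00  0.00000e+00  0.00000e+00  1.00000e+00]]
t 3.6 pos [498.2  96.4 404.4] rpy [1.7993e+02 5.0000e-02 8.9280e+01] F [-0.4  0.5 -0.5] w 92.0
50 ((494.71600341796875, 100.7389144897461), (89.5843505859375, 49.93910217285156), 89.52761840820312) 4513 55.773397483198835
58.5 ((493.9779052734375, 181.40658569335938), (28.012561798095703, 119.86157989501953), 82.00035858154297) 4181 60.90907764920411
11 ((477.7019348144531, 66.15000915527344), (204.45709228515625, 130.3001708984375), 81.95921325683594) 12103 16.003439803456615
11 ((744.0967407226562, 123.64244079589844), (66.9214096069336, 86.31236267089844), 8.135860443115234) 1530 12.080919511955017
11 ((506.0000305175781, -92.062744140625), (46.08422088623047, 29.955278396606445), 81.34033966064453) 721 15.962169330641757
```

Emit:
send_rows:
  motion:
    - {"dp": [0, 0, 20], "rotation": [0, 0, 0]}
    - {"dp": [0, 0, 30], "rotation": [0, 0, 0]}
    - {"dp": [0, 0, 30], "rotation": [0, 0, 0]}
    - {"dp": [0, 0, 30], "rotation": [0, 0, 0]}
    - {"dp": [0, 0, 30], "rotation": [0, 0, 0]}
    - {"dp": [0, 0, 30], "rotation": [0, 0, 0]}
    - {"dp": [0, 0, 18], "rotation": [0, 0, 0]}
    - {"dp": [0, 0, 10], "rotation": [0, 0, 0]}
    - {"dp": [0, 0, 5], "rotation": [0, 0, 0]}
    - {"dp": [0, 0, 1], "rotation": [0, 0, 0]}
    - {"dp": [0, 0, 0], "rotation": [0, 0, 0]}
    - {"dp": [0, 0, 0], "rotation": [0, 0, 0]}

```text
time: 5.1
tool_pos: [496.1, 99.3, 201.2]
tcp_rot: [3.141, -0.0, 1.562]
contact_force: [-0.0, -0.3, 0.2]
grip_width: 91.5
```

Emit:
send_rows:
  motion:
    - {"dp": [0, 0, 0], "rotation": [0, 0, 0]}
    - {"dp": [0, 0, 0], "rotation": [0, 0, 0]}
    - {"dp": [0, 0, 0], "rotation": [0, 0, 0]}
    - {"dp": [0, 0, 0], "rotation": [0, 0, 0]}
    - {"dp": [0, 0, 0], "rotation": [0, 0, 0]}
    - {"dp": [0, 0, 0], "rotation": [0, 0, 0]}
  gripper: 0.4

```text
time: 5.85
tool_pos: [496.0, 99.3, 200.7]
tcp_rot: [3.142, -0.0, 1.562]
contact_force: [0.4, 0.3, 0.6]
grip_width: 50.0
```

Emit:
send_rows:
  motion:
    - {"dp": [0, 0, -8], "rotation": [0, 0, 0]}
    - {"dp": [0, 0, -20], "rotation": [0, 0, 0]}
    - {"dp": [0, 0, -30], "rotation": [0, 0, 3.2]}
    - {"dp": [0, 0, -30], "rotation": [0, 0, 3.3]}
    - {"dp": [0, 0, -12], "rotation": [0, 0, 0]}
    - {"dp": [15, -1.5, 0], "rotation": [0, 0, 0]}
    - {"dp": [28, -2.5, 0], "rotation": [0, 0, 0]}
    - {"dp": [30, -2.5, 0], "rotation": [0, 0, 0]}
    - {"dp": [30, -2.5, 0], "rotation": [0, 0, 0]}
    - {"dp": [30, -2.5, 0], "rotation": [0, 0, 0]}
    - {"dp": [30, -2.5, 0], "rotation": [0, 0, 0]}
    - {"dp": [30, -2.5, 0], "rotation": [0, 0, 0]}
    - {"dp": [30, -2.5, 0], "rotation": [0, 0, 0]}
    - {"dp": [28, -3, 0], "rotation": [0, 0, 0]}
    - {"dp": [15, -2, 0], "rotation": [0, 0, 0]}
    - {"dp": [7, -0.5, 0], "rotation": [0, 0, 0]}
    - {"dp": [0, 0, 0], "rotation": [0, 0, 0]}
    - {"dp": [0, 0, 0], "rotation": [0, 0, 0]}

```text
time: 8.1
tool_pos: [505.0, 372.5, 300.7]
tcp_rot: [-3.141, 0.0, 1.448]
contact_force: [0.2, 0.9, -1.4]
grip_width: 49.9
```

```bash
python3 - <<'E'
from h import *
o=st()
p,d=capture("scene");P=cloud("scene",d);cv2.imwrite("pics/s2.png",p)
c=cv2.imread("pics/s2.png")
w,dw=capture("wrist");W=cloud("wrist",dw);st()
z=W[...,2]
m=((z>2)&(z<8)).astype(np.uint8);k,l=cv2.connectedComponents(m,connectivity=4)
for i in range(1,k):
    if (l==i).sum()>400: print(cv2.minAreaRect(W[l==i][:,:2].astype(np.float32)),(l==i).sum())
m=((z>20)&(z<30)).astype(np.uint8);k,l=cv2.connectedComponents(m,connectivity=4)
for i in range(1,k):
    if (l==i).sum()>400: print("wall",cv2.minAreaRect(W[l==i][:,:2].astype(np.float32)),(l==i).sum())
cv2.imwrite("pics/s2b.png",np.vstack([cv2.resize(c[60:250,180:480],(480,300)),cv2.resize(w,(480,300))]))
E
```

```text
t 8.1 pos [505.  372.5 300.7] rpy [-1.7999e+02  2.0000e-02  8.2960e+01] F [ 0.2  0.9 -1.4] w 49.9
t 8.2 pos [505.1 372.5 300.9] rpy [180.     0.    82.95] F [ 0.8 -0.  -1.9] w 50.0
((517.0300903320312, 458.7738342285156), (42.26722717285156, 193.40231323242188), 82.96456909179688) 6761
((506.7863464355469, 375.8598327636719), (114.47908782958984, 193.2529296875), 82.9055404663086) 19237
wall ((510.8475646972656, 408.9350891113281), (150.2349395751953, 201.27963256835938), 83.16918182373047) 7239
```

View pics/s2b.png

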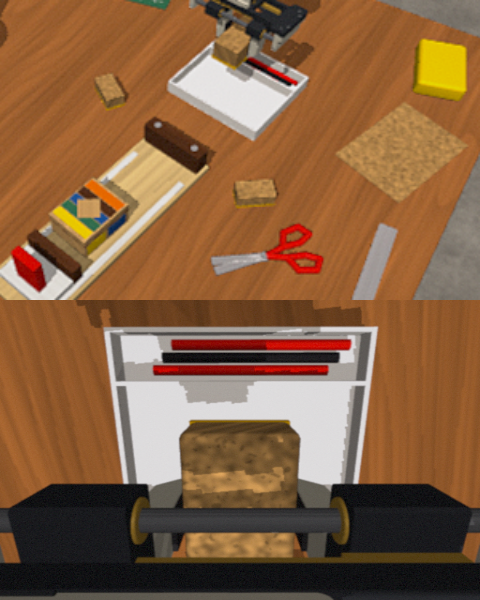

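Emit:
send_rows:
  motion:
    - {"dp": [0, 0, 15], "rotation": [0, 0, 0]}
    - {"dp": [0, 0, 25], "rotation": [0, 0, 0]}
    - {"dp": [0, 0, 25], "rotation": [0, 0, 0]}
    - {"dp": [0, 0, 20], "rotation": [0, 0, 0]}
    - {"dp": [0, 0, 12], "rotation": [0, 0, 0]}
    - {"dp": [0, 0, 7], "rotation": [0, 0, 0]}
    - {"dp": [0, 0, 3], "rotation": [0, 0, 0]}
    - {"dp": [0, 0, 2], "rotation": [0, 0, 0]}
    - {"dp": [0, 0, 1], "rotation": [0, 0, 0]}
    - {"dp": [0, 0, 0.5], "rotation": [0, 0, 0]}
    - {"dp": [0, 0, 0], "rotation": [0, 0, 0]}

```text
time: 9.57
tool_pos: [504.9, 373.3, 190.4]
tcp_rot: [3.141, -0.0, 1.449]
contact_force: [0.2, 0.2, -2.5]
grip_width: 50.0
```

Emit:
send_rows:
  motion:
    - {"dp": [0, 0, 0], "rotation": [0, 0, 0]}
    - {"dp": [0, 0, 0], "rotation": [0, 0, 0]}
    - {"dp": [0, 0, 0], "rotation": [0, 0, 0]}
    - {"dp": [0, 0, 0], "rotation": [0, 0, 0]}
    - {"dp": [0, 0, -10], "rotation": [0, 0, 0]}
    - {"dp": [0, 0, -20], "rotation": [0, 0, 0]}
    - {"dp": [0, 0, -30], "rotation": [0, 0, 0]}
    - {"dp": [0, 0, -30], "rotation": [0, 0, 0]}
    - {"dp": [0, 0, -20], "rotation": [0, 0, 0]}
  gripper: 0.85

```text
time: 10.7
tool_pos: [505.0, 373.3, 302.8]
tcp_rot: [3.139, -0.002, 1.449]
contact_force: [0.9, -0.7, -0.2]
grip_width: 77.7
```

Emit:
send_rows:
  motion:
    - {"dp": [-30, 0, 0], "rotation": [0, 0, 0]}
    - {"dp": [-30, 0, 0], "rotation": [0, 0, 0]}
    - {"dp": [-10, 0, 0], "rotation": [0, 0, 10.1]}
    - {"dp": [0, 0, 0], "rotation": [0, 0, 10.1]}
    - {"dp": [0, 0, 0], "rotation": [0, 0, 10.1]}
    - {"dp": [0, 0, 0], "rotation": [0, 0, 10.1]}
    - {"dp": [0, 0, 0], "rotation": [0, 0, 10.1]}
    - {"dp": [0, 0, 0], "rotation": [0, 0, 10.1]}
    - {"dp": [0, 0, 0], "rotation": [0, 0, 10.1]}
    - {"dp": [0, 0, 0], "rotation": [0, 0, 10.1]}
    - {"dp": [0, 0, 0], "rotation": [0, 0, 10.0]}
    - {"dp": [0, 0, 0], "rotation": [0, 0, 0]}

```text
time: 12.2
tool_pos: [496.4, 303.7, 300.9]
tcp_rot: [-3.141, -0.001, -0.135]
contact_force: [-0.0, 0.4, 0.6]
grip_width: 77.8
```

```bash
python3 - <<'E'
from h import *
o=st()
p,d=capture("scene");P=cloud("scene",d);cv2.imwrite("pics/s3.png",cv2.resize(p[50:290,150:470],(800,600)))
z=P[...,2]
def comp(a,b,xr,yr,mn):
  m=((z>a)&(z<b)&(P[...,0]>xr[0])&(P[...,0]<xr[1])&(P[...,1]>yr[0])&(P[...,1]<yr[1])).astype(np.uint8);k,l=cv2.connectedComponents(m,connectivity=4)
  for i in range(1,k):
    if (l==i).sum()>mn: print(a,cv2.minAreaRect(P[l==i][:,:2].astype(np.float32)),(l==i).sum(),np.nanmedian(z[l==i]))
comp(38,50,(400,620),(280,500),100)
comp(80,115,(380,600),(-250,-100),50)
comp(62,75,(380,600),(-120,70),50)
E
```

```text
t 12.2 pos [496.4 303.7 300.9] rpy [-1.7997e+02 -4.0000e-02 -7.7100e+00] F [-0.   0.4  0.6] w 77.8
38 ((504.9269714355469, 371.26153564453125), (91.53092956542969, 50.551902770996094), 82.94269561767578) 383 43.66210392181313
80 ((448.9615478515625, -166.11456298828125), (18.93848991394043, 50.344337463378906), 83.33759307861328) 207 98.50240301930899
62 ((459.06683349609375, -28.086727142333984), (100.10645294189453, 82.11961364746094), 80.12810516357422) 1023 65.06679627215635
```

View pics/s3.png

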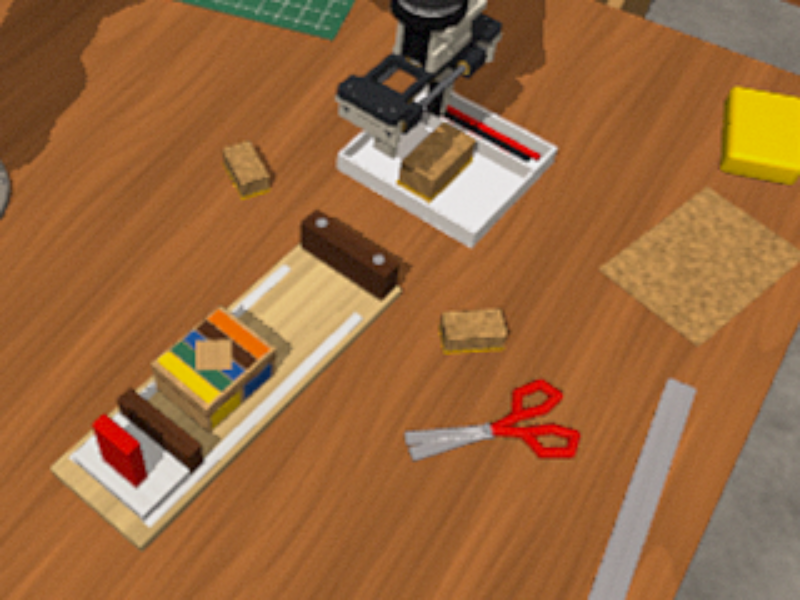

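Emit:
send_rows:
  motion:
    - {"dp": [1, 20, 0], "rotation": [0, 0, 0]}
    - {"dp": [1, 35, 0], "rotation": [0, 0, 0]}
    - {"dp": [1, 35, 0], "rotation": [0, 0, 0]}
    - {"dp": [1, 35, 0], "rotation": [0, 0, 0]}
    - {"dp": [1, 35, 0], "rotation": [0, 0, 0]}
    - {"dp": [1, 35, 0], "rotation": [0, 0, 0]}
    - {"dp": [1, 35, 0], "rotation": [0, 0, 0]}
    - {"dp": [1, 35, 0], "rotation": [0, 0, 0]}
    - {"dp": [1, 35, 0], "rotation": [0, 0, 0]}
    - {"dp": [1, 35, 0], "rotation": [0, 0, 0]}
    - {"dp": [1, 35, 0], "rotation": [0, 0, 0]}
    - {"dp": [1, 35, 0], "rotation": [0, 0, 0]}
    - {"dp": [1, 35, 0], "rotation": [0, 0, 0]}
    - {"dp": [1, 20, 0], "rotation": [0, 0, 0]}
    - {"dp": [1, 11, 0], "rotation": [0, 0, 0]}
    - {"dp": [0, 0, 0], "rotation": [0, 0, 0]}
    - {"dp": [0, 0, 0], "rotation": [0, 0, 0]}

```text
time: 14.38
tool_pos: [447.1, -164.4, 300.2]
tcp_rot: [-3.141, 0.0, -0.135]
contact_force: [0.4, 0.4, -0.4]
grip_width: 77.9
```

```bash
python3 - <<'E'
from h import *
o=st()
p,d=capture("wrist");P=cloud("wrist",d);o=st();cv2.imwrite("pics/w4.png",p)
z=P[...,2]
for lo,hi in((94,104),(62,68),(50,58.5),(58.5,62)):
  m=((z>lo)&(z<hi)).astype(np.uint8);k,l=cv2.connectedComponents(m,connectivity=4)
  for i in range(1,k):
    if (l==i).sum()>100: print(lo,cv2.minAreaRect(P[l==i][:,:2].astype(np.float32)),(l==i).sum(),np.median(z[l==i]))
print(np.round(o["joint_positions"],2))
E
```

```text
t 14.38 pos [ 447.1 -164.4  300.2] rpy [-1.7998e+02  2.0000e-02 -7.7500e+00] F [ 0.4  0.4 -0.4] w 77.9
t 14.43 pos [ 447.2 -164.2  300.2] rpy [-1.7998e+02  1.0000e-02 -7.7300e+00] F [-0.2  0.2  0.9] w 78.2
94 ((449.0570068359375, -166.192138671875), (17.968841552734375, 48.53859329223633), 81.68299865722656) 2570 100.77229903429595
62 ((464.19183349609375, -37.3033447265625), (84.08694458007812, 68.3028793334961), 79.66435241699219) 9465 66.22041181136879
50 ((456.1256103515625, -116.69156646728516), (20.47890281677246, 97.81182098388672), 82.04446411132812) 3825 56.798349602769946
50 ((486.1460876464844, -53.84221267700195), (102.96821594238281, 48.491180419921875), 45.7706298828125) 708 54.24180030089093
58.5 ((461.5618591308594, -78.84779357910156), (3.1408591270446777, 58.14739990234375), 82.13816833496094) 188 60.361989524319355
[-0.51  0.37  1.8   0.    0.97  1.19]
```

View pics/w4.png

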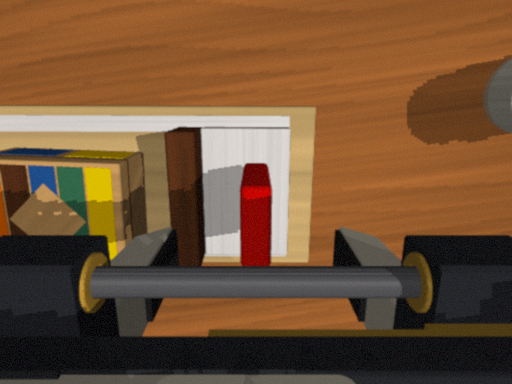

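Emit:
send_rows:
  motion:
    - {"dp": [1.7, 1.3, 10], "rotation": [0, 0, 0]}
    - {"dp": [0, 0, 16], "rotation": [0, 0, 0]}
    - {"dp": [0, 0, 15], "rotation": [0, 0, 0]}
    - {"dp": [0, 0, 10], "rotation": [0, 0, 0]}
    - {"dp": [0, 0, 5], "rotation": [0, 0, 0]}
    - {"dp": [0, 0, 0], "rotation": [0, 0, 0]}
    - {"dp": [0, 0, 0], "rotation": [0, 0, 0]}

```text
time: 15.3
tool_pos: [449.0, -166.5, 244.6]
tcp_rot: [3.141, -0.001, -0.136]
contact_force: [0.1, 0.9, 0.6]
grip_width: 78.5
```

Emit:
send_rows:
  motion:
    - {"dp": [0, 0, 0], "rotation": [0, 0, 0]}
    - {"dp": [0, 0, 0], "rotation": [0, 0, 0]}
    - {"dp": [0, 0, 0], "rotation": [0, 0, 0]}
    - {"dp": [0, 0, 0], "rotation": [0, 0, 0]}
    - {"dp": [0, 0, 0], "rotation": [0, 0, 0]}
    - {"dp": [0, 0, 0], "rotation": [0, 0, 0]}
    - {"dp": [0, 0, 0], "rotation": [0, 0, 0]}
    - {"dp": [0, 0, 0], "rotation": [0, 0, 0]}
  gripper: 0.1

```text
time: 16.3
tool_pos: [448.8, -166.3, 244.2]
tcp_rot: [-3.141, 0.0, -0.136]
contact_force: [1.1, 1.7, 0.7]
grip_width: 18.0
```

Emit:
send_rows:
  motion:
    - {"dp": [0, -2, 0], "rotation": [0, 0, 0]}
    - {"dp": [0, -4, 0], "rotation": [0, 0, 0]}
    - {"dp": [0, -5, 0], "rotation": [0, 0, 0]}
    - {"dp": [0, -5, 0], "rotation": [0, 0, 0]}
    - {"dp": [0, -3, 0], "rotation": [0, 0, 0]}
    - {"dp": [0, -2, 0], "rotation": [0, 0, 0]}
    - {"dp": [0, -2, 0], "rotation": [0, 0, 0]}
    - {"dp": [0, -2, 0], "rotation": [0, 0, 0]}
    - {"dp": [0, -2, 0], "rotation": [0, 0, 0]}
    - {"dp": [0, -2, 0], "rotation": [0, 0, 0]}
    - {"dp": [0, -2, 0], "rotation": [0, 0, 0]}
    - {"dp": [0, -2, 0], "rotation": [0, 0, 0]}
    - {"dp": [0, -2, 0], "rotation": [0, 0, 0]}
    - {"dp": [0, -2, 0], "rotation": [0, 0, 0]}
    - {"dp": [0, -3, 0], "rotation": [0, 0, 0]}

```text
time: 18.18
tool_pos: [454.3, -127.0, 244.2]
tcp_rot: [3.141, -0.0, -0.136]
contact_force: [-0.4, -5.1, -1.7]
grip_width: 17.9
```

Emit:
send_rows:
  motion:
    - {"dp": [0, -3, 0], "rotation": [0, 0, 0]}
    - {"dp": [0, -4, 0], "rotation": [0, 0, 0]}
    - {"dp": [0, -5, 0], "rotation": [0, 0, 0]}
    - {"dp": [0, -5, 0], "rotation": [0, 0, 0]}
    - {"dp": [0, -5, 0], "rotation": [0, 0, 0]}
    - {"dp": [0, -5, 0], "rotation": [0, 0, 0]}
    - {"dp": [0, -5, 0], "rotation": [0, 0, 0]}
    - {"dp": [0, -5, 0], "rotation": [0, 0, 0]}
    - {"dp": [0, -5, 0], "rotation": [0, 0, 0]}
    - {"dp": [0, -5, 0], "rotation": [0, 0, 0]}
    - {"dp": [0, -5, 0], "rotation": [0, 0, 0]}
    - {"dp": [0, -5, 0], "rotation": [0, 0, 0]}
    - {"dp": [0, -5, 0], "rotation": [0, 0, 0]}
    - {"dp": [0, -5, 0], "rotation": [0, 0, 0]}
    - {"dp": [0, -5, 0], "rotation": [0, 0, 0]}
    - {"dp": [0, -5, 0], "rotation": [0, 0, 0]}
    - {"dp": [0, -5, 0], "rotation": [0, 0, 0]}
    - {"dp": [0, -5, 0], "rotation": [0, 0, 0]}
    - {"dp": [0, -4, 0], "rotation": [0, 0, 0]}
    - {"dp": [0, -3, 0], "rotation": [0, 0, 0]}

```text
time: 20.68
tool_pos: [467.2, -33.8, 244.2]
tcp_rot: [3.141, -0.001, -0.136]
contact_force: [1.3, -5.5, -2.1]
grip_width: 17.9
```

```bash
python3 - <<'E'
from h import *
st()
for n in("scene","top"):
  p,d=capture(n);P=cloud(n,d);z=P[...,2]
  if n=="scene":cv2.imwrite("pics/s5.png",cv2.resize(p[90:250,180:400],(770,560)))
  for lo,hi in((63,68),(58.5,62.5),(52,58)):
    m=((z>lo)&(z<hi)&(P[...,0]>380)&(P[...,0]<600)&(P[...,1]>-80)&(P[...,1]<230)).astype(np.uint8);k,l=cv2.connectedComponents(m,connectivity=4)
    for i in range(1,k):
      if (l==i).sum()>60: print(n,lo,np.round(np.hstack(cv2.minAreaRect(P[l==i][:,:2].astype(np.float32))),1),(l==i).sum())
E
```

```text
t 20.68 pos [467.2 -33.8 244.2] rpy [ 1.7997e+02 -3.0000e-02 -7.8000e+00] F [ 1.3 -5.5 -2.1] w 17.9
scene 63 [487.8  72.3 101.3  47.3  81.4] 372
scene 58.5 [530.8 173.8  28.   48.7  82.7] 110
scene 52 [493.6  13.8  27.3  58.6  82.9] 148
top 63 [474.   98.3  51.7  79.4  77. ] 294
```

View pics/s5.png

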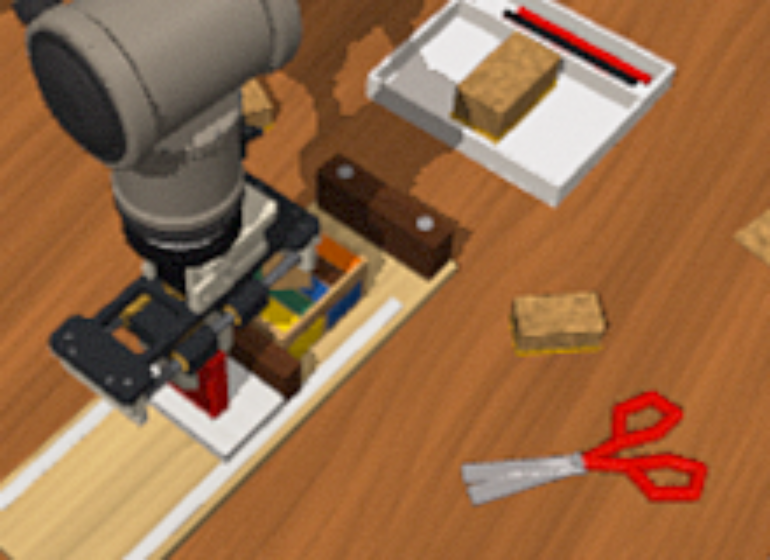

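Emit:
send_rows:
  motion:
    - {"dp": [0, -3, 0], "rotation": [0, 0, 0]}
    - {"dp": [0, -4, 0], "rotation": [0, 0, 0]}
    - {"dp": [0, -4, 0], "rotation": [0, 0, 0]}
    - {"dp": [0, -4, 0], "rotation": [0, 0, 0]}
    - {"dp": [0, -4, 0], "rotation": [0, 0, 0]}
    - {"dp": [0, -3, 0], "rotation": [0, 0, 0]}
    - {"dp": [0, -2, 0], "rotation": [0, 0, 0]}
    - {"dp": [0, -1, 0], "rotation": [0, 0, 0]}
    - {"dp": [0, -1, 0], "rotation": [0, 0, 0]}
    - {"dp": [0, -1, 0], "rotation": [0, 0, 0]}
    - {"dp": [0, -1, 0], "rotation": [0, 0, 0]}

```text
time: 22.15
tool_pos: [471.0, -6.2, 244.2]
tcp_rot: [3.141, -0.001, -0.136]
contact_force: [1.9, -5.9, -2.8]
grip_width: 17.5
```

Emit:
send_rows:
  motion:
    - {"dp": [0, -1, 0], "rotation": [0, 0, 0]}
    - {"dp": [0, -1, 0], "rotation": [0, 0, 0]}
    - {"dp": [0, -1, 0], "rotation": [0, 0, 0]}
    - {"dp": [0, -1, 0], "rotation": [0, 0, 0]}

```text
time: 22.65
tool_pos: [471.5, -2.3, 244.2]
tcp_rot: [3.141, -0.001, -0.136]
contact_force: [0.9, -5.2, -3.0]
grip_width: 17.7
```

Emit:
send_rows:
  motion:
    - {"dp": [0, -0.7, 0], "rotation": [0, 0, 0]}
    - {"dp": [0, -0.7, 0], "rotation": [0, 0, 0]}
    - {"dp": [0, -0.6, 0], "rotation": [0, 0, 0]}
    - {"dp": [0, -0.5, 0], "rotation": [0, 0, 0]}

```text
time: 23.15
tool_pos: [471.9, 0.2, 244.2]
tcp_rot: [3.141, -0.001, -0.136]
contact_force: [2.2, -6.0, -2.4]
grip_width: 17.6
```

Emit:
send_rows:
  motion:
    - {"dp": [0, -0.5, 0], "rotation": [0, 0, 0]}
    - {"dp": [0, -0.5, 0], "rotation": [0, 0, 0]}
    - {"dp": [0, -0.5, 0], "rotation": [0, 0, 0]}

```text
time: 23.52
tool_pos: [472.1, 1.7, 244.2]
tcp_rot: [3.141, -0.001, -0.136]
contact_force: [2.1, -6.0, -2.4]
grip_width: 17.8
```

Emit:
send_rows:
  motion:
    - {"dp": [0, -0.5, 0], "rotation": [0, 0, 0]}
    - {"dp": [0, -0.5, 0], "rotation": [0, 0, 0]}
    - {"dp": [0, -0.5, 0], "rotation": [0, 0, 0]}

```text
time: 23.9
tool_pos: [472.3, 3.1, 244.2]
tcp_rot: [3.141, -0.001, -0.136]
contact_force: [1.6, -6.1, -3.0]
grip_width: 17.7
```

Emit:
send_rows:
  motion:
    - {"dp": [0, -0.5, 0], "rotation": [0, 0, 0]}
    - {"dp": [0, -0.5, 0], "rotation": [0, 0, 0]}

```text
time: 24.15
tool_pos: [472.4, 4.1, 244.2]
tcp_rot: [3.141, -0.001, -0.136]
contact_force: [1.1, -6.2, -2.6]
grip_width: 17.9
```

Emit:
send_rows:
  motion:
    - {"dp": [0, -0.5, 0], "rotation": [0, 0, 0]}
    - {"dp": [0, -0.5, 0], "rotation": [0, 0, 0]}

```text
time: 24.4
tool_pos: [472.6, 5.1, 244.2]
tcp_rot: [3.141, -0.001, -0.136]
contact_force: [2.4, -5.6, -3.2]
grip_width: 18.2
```

Emit:
send_rows:
  motion:
    - {"dp": [0, -0.5, 0], "rotation": [0, 0, 0]}
    - {"dp": [0, -0.5, 0], "rotation": [0, 0, 0]}

```text
time: 24.65
tool_pos: [472.7, 6.1, 244.2]
tcp_rot: [3.141, -0.001, -0.136]
contact_force: [2.4, -6.1, -2.8]
grip_width: 17.9
```

Emit:
send_rows:
  motion:
    - {"dp": [0, -0.5, 0], "rotation": [0, 0, 0]}
    - {"dp": [0, -0.5, 0], "rotation": [0, 0, 0]}

```text
time: 24.9
tool_pos: [472.8, 7.1, 244.2]
tcp_rot: [3.141, -0.001, -0.136]
contact_force: [1.6, -6.2, -3.4]
grip_width: 17.7
```

Emit:
send_rows:
  motion:
    - {"dp": [0, -0.5, 0], "rotation": [0, 0, 0]}

```text
time: 25.02
tool_pos: [472.9, 7.6, 244.2]
tcp_rot: [3.141, -0.001, -0.136]
contact_force: [1.5, -5.6, -3.1]
grip_width: 17.6
```

Emit:
send_rows:
  motion:
    - {"dp": [0, -0.5, 0], "rotation": [0, 0, 0]}

```text
time: 25.15
tool_pos: [473.0, 8.1, 244.2]
tcp_rot: [3.141, -0.001, -0.136]
contact_force: [2.0, -6.2, -2.7]
grip_width: 18.0
```

Emit:
send_rows:
  motion:
    - {"dp": [0, -0.5, 0], "rotation": [0, 0, 0]}

```text
time: 25.28
tool_pos: [473.0, 8.5, 244.2]
tcp_rot: [3.141, -0.001, -0.136]
contact_force: [1.5, -8.8, -3.4]
grip_width: 17.5
```

Emit:
send_rows:
  motion:
    - {"dp": [0, -0.5, 0], "rotation": [0, 0, 0]}

```text
time: 25.4
tool_pos: [473.1, 8.7, 244.2]
tcp_rot: [3.14, -0.001, -0.136]
contact_force: [1.3, -12.1, -2.9]
grip_width: 18.2
```

Emit:
send_rows:
  motion:
    - {"dp": [0, -0.5, 0], "rotation": [0, 0, 0]}

```text
time: 25.52
tool_pos: [473.1, 8.8, 244.2]
tcp_rot: [3.139, -0.0, -0.136]
contact_force: [0.5, -14.7, -2.7]
grip_width: 17.8
```

Emit:
send_rows:
  motion:
    - {"dp": [0, 0, 0], "rotation": [0, 0, 0]}
    - {"dp": [0, 0, 0], "rotation": [0, 0, 0]}

```text
time: 25.78
tool_pos: [473.1, 8.8, 244.2]
tcp_rot: [3.14, -0.0, -0.136]
contact_force: [1.6, -12.1, -2.6]
grip_width: 18.0
```

```bash
python3 - <<'E'
from h import *
st()
p,d=capture("scene");P=cloud("scene",d);z=P[...,2];np.save("s6P.npy",P);cv2.imwrite("pics/s6raw.png",p)
cv2.imwrite("pics/s6.png",cv2.resize(p[110:210,230:330],(600,600),interpolation=cv2.INTER_CUBIC))
p,d=capture("top");np.save("t6P.npy",cloud("top",d));cv2.imwrite("pics/t6.png",cv2.resize(p[150:270,160:320],(800,600),interpolation=cv2.INTER_CUBIC))
E
```

```text
t 25.77 pos [473.1   8.8 244.2] rpy [ 1.7989e+02 -3.0000e-02 -7.7900e+00] F [  1.6 -12.1  -2.6] w 18.0
```

View pics/s6.png

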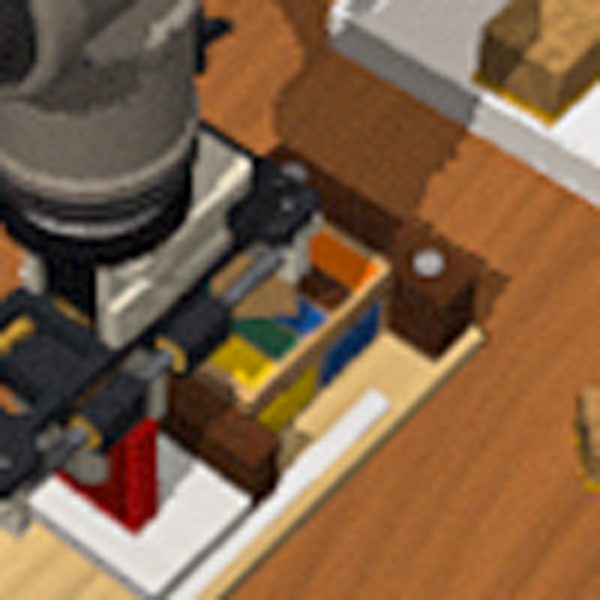

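View pics/t6.png

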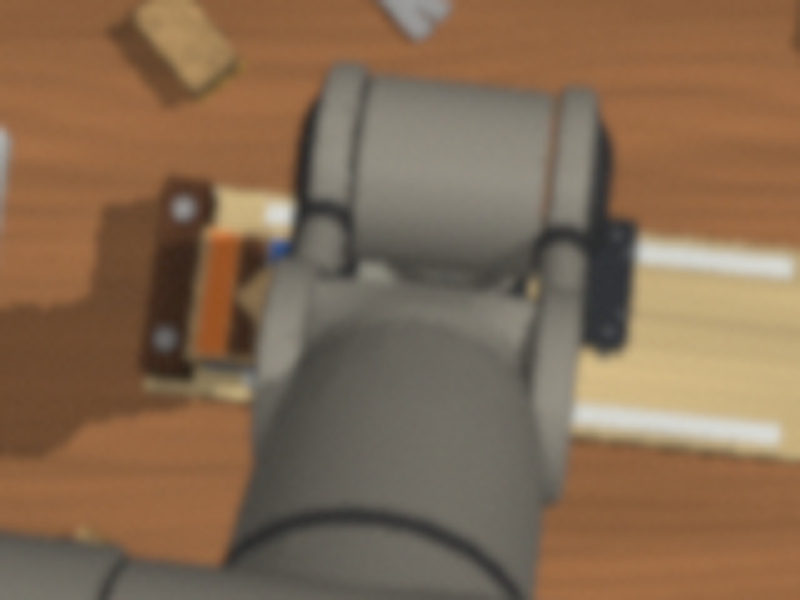

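Emit:
send_rows:
  motion:
    - {"dp": [0, 0.5, 0], "rotation": [0, 0, 0]}
    - {"dp": [0, 0.5, 0], "rotation": [0, 0, 0]}
    - {"dp": [0, 0, 0], "rotation": [0, 0, 0]}

```text
time: 26.25
tool_pos: [473.0, 8.5, 244.2]
tcp_rot: [3.141, -0.001, -0.136]
contact_force: [2.0, -6.6, -2.8]
grip_width: 17.8
```

Emit:
send_rows:
  motion:
    - {"dp": [0, 0, 0], "rotation": [0, 0, 0]}
    - {"dp": [0, 0, 0], "rotation": [0, 0, 0]}
    - {"dp": [0, 0, 0], "rotation": [0, 0, 0]}
    - {"dp": [0, 0, 0], "rotation": [0, 0, 0]}
    - {"dp": [0, 0, 0], "rotation": [0, 0, 0]}
    - {"dp": [0, 0, 0], "rotation": [0, 0, 0]}
  gripper: 0.7

```text
time: 27.0
tool_pos: [472.9, 8.9, 244.2]
tcp_rot: [-3.141, 0.0, -0.136]
contact_force: [0.0, -0.1, 0.1]
grip_width: 63.6
```

Emit:
send_rows:
  motion:
    - {"dp": [0, 0, -8], "rotation": [0, 0, 0]}
    - {"dp": [0, 0, -20], "rotation": [0, 0, 0]}
    - {"dp": [0, 0, -30], "rotation": [0, 0, 0]}
    - {"dp": [0, 0, -30], "rotation": [0, 0, 0]}
    - {"dp": [0, 20, -20], "rotation": [0, 0, 0]}
    - {"dp": [0, 35, 0], "rotation": [0, 0, 0]}
    - {"dp": [0, 35, 0], "rotation": [0, 0, 0]}
    - {"dp": [0, 35, 0], "rotation": [0, 0, 0]}
    - {"dp": [0, 35, 0], "rotation": [0, 0, 0]}
    - {"dp": [0, 35, 0], "rotation": [0, 0, 0]}
    - {"dp": [0, 35, 0], "rotation": [0, 0, 0]}
    - {"dp": [0, 20, 0], "rotation": [0, 0, 0]}
    - {"dp": [0, 0, 0], "rotation": [0, 0, 0]}
    - {"dp": [0, 0, 0], "rotation": [0, 0, 0]}

```text
time: 28.75
tool_pos: [439.0, -237.9, 352.2]
tcp_rot: [-3.141, 0.0, -0.136]
contact_force: [0.4, 0.7, 0.6]
grip_width: 64.2
```

```bash
python3 - <<'E'
from h import *
st()
for n in("scene","top"):
  p,d=capture(n);P=cloud(n,d);z=P[...,2]
  cv2.imwrite(f"pics/{n}7.png",cv2.resize(p[90:250,180:400] if n=="scene" else p[140:260,80:290],(800,560),interpolation=cv2.INTER_CUBIC))
  for lo,hi,yr in((62.8,68,(-80,230)),(58.5,62.5,(-80,230)),(51,58,(-80,230)),(90,105,(-80,230)),(38,50,(300,500))):
    m=((z>lo)&(z<hi)&(P[...,0]>380)&(P[...,0]<600)&(P[...,1]>yr[0])&(P[...,1]<yr[1])).astype(np.uint8);k,l=cv2.connectedComponents(m,connectivity=4)
    for i in range(1,k):
      if (l==i).sum()>60: 
        r=cv2.minAreaRect(P[l==i][:,:2].astype(np.float32));u=np.array([.1357,.9907])
        print(n,lo,np.round(np.hstack(r),1),"along",round(float(np.dot(r[0],u)),1),np.round(np.median(z[l==i]),1))
E
```

```text
t 28.75 pos [ 439.  -237.9  352.2] rpy [-1.7996e+02  2.0000e-02 -7.7700e+00] F [0.4 0.7 0.6] w 64.2
scene 62.8 [477.6 116.3 101.4  82.2  82.8] along 180.1 65.2
scene 58.5 [496.6 178.4  32.  119.   79.4] along 244.1 60.2
scene 51 [478.9  57.   22.2  99.8  82.3] along 121.5 55.5
scene 90 [472.    6.8  18.3  48.8  80.5] along 70.8 99.1
scene 38 [505.6 372.6  93.6  49.7  82.8] along 437.7 43.5
top 62.8 [477.2 118.6 100.   78.9  81.4] along 182.3 65.1
top 58.5 [463.9 184.2  27.5  57.   77.1] along 245.5 60.2
top 51 [479.   58.1  20.3  98.6  81.9] along 122.5 54.9
top 90 [470.5   8.8  17.8  47.5  82.7] along 72.6 99.3
top 38 [503.9 373.5  90.   50.2  83.1] along 438.4 43.0
```

View pics/scene7.png

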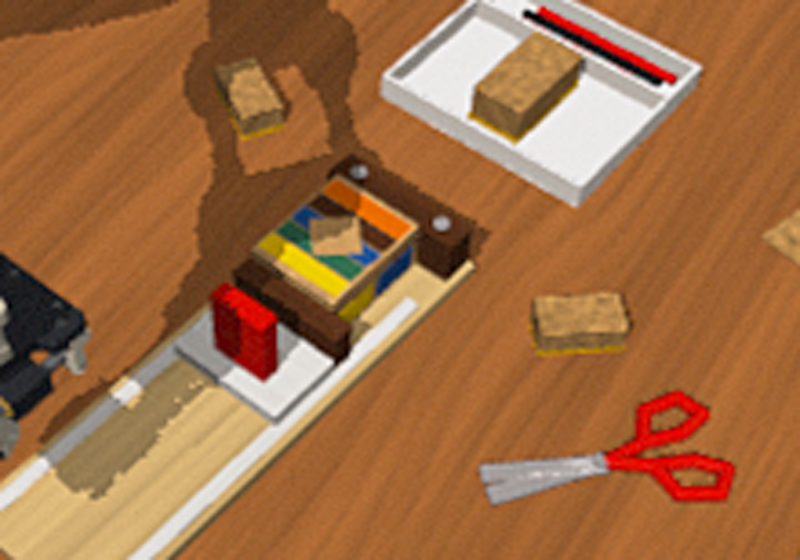

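View pics/top7.png

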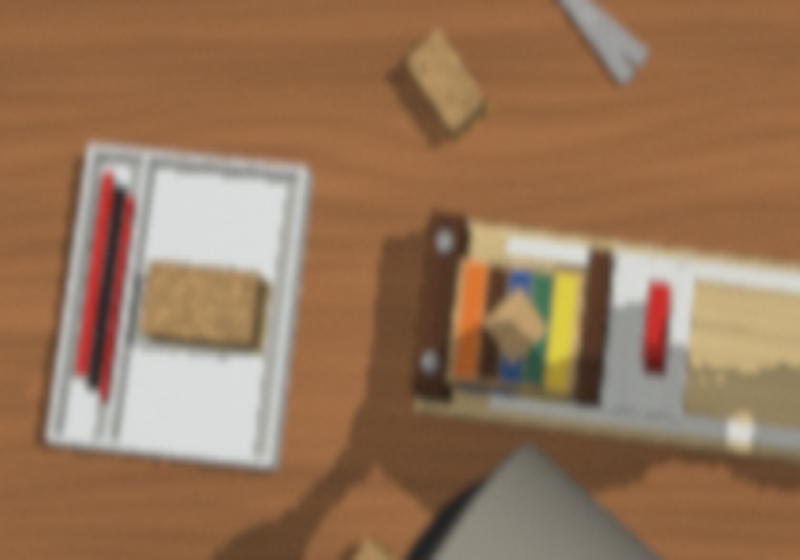

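```bash
python3 - <<'E'
from h import *
print(workorder.close_job());st()
E
```

```text
the job is handed in; nothing more can be done
None
the job is handed in; nothing more can be done
```

The block is in the tray, the box is closed up against the fence, and I handed the job in at about 29 s of the 51 s allowed.

- **Block:** I took the largest of the three cork blocks, the one in the jig. It lies flat in the wide bay with its top at about 43.5 mm, where 44 mm is expected. Its centre is within about 2 mm of the bay's centre.
- **Jaw and box:** I gripped the red fin and pushed. The force held steady at about 6 N while sliding, then rose to about 15 N at the stop. I eased off to about 7 N before letting go.
- **Last camera check:**
  - Box centre to fence centre is 63–64 mm (64 mm if touching), and jaw centre to box centre is 59–60 mm (60 mm if touching).
  - Box, jaw and fence line up within the camera's accuracy. The box's angle read 81.4° in one camera and 82.8° in the other, against about 82.2° for the jig; I take the difference as measurement noise.
- **Left alone:** The arm ended clear of everything. I never reached for the jar, the cutter or the scissors, but I did not measure their positions again at the end.
- **Disagreement:** My first wrist-camera fix on the block was about 5–6 mm off because the arm was still settling. Averaged with a second picture it agreed with the fixed cameras, and the grip closed to 50 mm as it should.

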